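# Seat a canister's double lid, then take off the outer lid alone

## Robot

A 6-joint arm with a two-finger parallel gripper is mounted at the origin on a cart in front of the work surface, level with it; the furniture and walls round the work are solid. World frame = base frame: x ahead of the robot, y to its left, z up, the work surface at z = 0. Lengths are in m, angles in rad, forces in N, time in s.
With the tool pointing down it reaches from about 0.35 to 0.975 m from the base axis. Payload 4.9 kg.
Tool frame: the origin (TCP) lies at the very end of the fingers, on their centre line; the grasp point (between the pads) lies 19 mm behind it (manip.grasp_offset is the distance from the TCP to the grasp point, in m); z points along the fingers, y is the line along which they close (so a half turn about z gives the same grasp; the last joint's range is limited). The gripper opens to 85 mm and grips with 20 to 120 N. Pads are 22 mm wide; open, the fingers measure 114 mm over their backs; the gripper's body (76 mm by 85 mm) begins 54 mm behind the grasp point. The pads swing forward as they close: fully open they stand 13 mm farther back than shut.
Start: joints at [1.178, 0.053, 1.613, -0, 1.476, -0.119], TCP at [0.169, 0.602, 0.208] pointing down, gripper open.
Joint ranges: [-3.01, 3.01], [-1.01, 2.22], [0.06, 2.58], [-1.02, 4.17], [0.09, 2.62], [-3.14, 3.14]. Speed limits (rad/s): [2.57, 2.57, 3.14, 3.14, 3.14, 3.14].

## Interface

Orientations are given as a unit quaternion [w, x, y, z].
In Python, from plant import manip, eyes, job_done, models gives the robot as it stands.
- The arm moves only by the tool servo_tool, never from a script. Its argument "motion" is one flat list of numbers, 5 for each row, row after row: the opening, from -1 (shut) to 1 (fully open), then the shift along the tool's x, y, z normalised to -1 to 1, where 1 is 120 mm, then the turn about the tool's z normalised to -1 to 1, where 1 is 45 degrees. A call has 1 to 5 rows; each row is the pose to reach, as a shift and turn from the pose commanded when the call began, along the tool's axes at that moment; what a row does not reach only later rows make up. A row lasts 1/8 s, in which the tool goes at most 62.5 mm and 10.7 degrees, less where a joint would pass 70% of its speed; a pose out of reach is approached as far as the arm can. A call with a number of a shift or a turn outside -1 to 1 is refused whole. A call with a gripper value outside its range is refused whole. The fingers move at their own pace and stop on an object; the grip force is fixed at half the most. Time passes only in rows, so rows that repeat a pose let the fingers close. It gives the time, the measured TCP pose, the force, the opening and the grip force at its end, in the units of the state.
- manip.state(): the state, without advancing time (a new reading comes with each control period).
- eyes.grab_frame(name): name is "side" or "top"; returns (picture, depth): 384x512x3 uint8, red, green, blue; 384x512 float32, m along the optical axis (not along the pixel's ray), 0 where there is no reading.
- eyes.camera_params(name): a dict with "fov_y" (degrees; the focal length in pixels is half the picture's height over the tangent of half this angle, whatever the lens; pixels are square), "cx", "cy" (the principal point, pixels), "pose" (4x4, takes a point from camera to world coordinates). Camera axes: x right, y up, looking along -z (the intrinsics and any distortion apply to the point x, -y, -z); pixel columns grow to the right and rows downward; lengths in m; the calibration is good to about 2 mm. A picture is of the moment at which its call begins. camera_params takes no time and is no camera call.
- job_done(): hands the job in; it is judged then, once.
Trained networks look in the newest picture that a camera, given by its name, has taken for a name from the list of things; names that differ only in an ending like _2 or _b are one class to them, and where a whole thing is asked for, a point or a joint stands for the part that bears it (a point fixed in the world has none). Each returns a list of dicts, best first, with "p" (0 to 1); they miss things now and then, are a little off and sometimes report something else, mostly with a low value. They report only what shows in the picture. A call takes as long as a camera call.
- models.regions_of(camera, label): "mask" (384x512 bool, what is visible of it) and "pixel" ([column, row] in pixels, amid what is visible of it).
The state is a dict: "time": time; "joint_pos": joint angles; "joint_vel": joint speeds; "joint_efforts": joint torques, N m; "tool_pos": TCP position; "tool_rot": TCP orientation; "contact_force": force on the tool from outside, world axes, zero at the start; "ft_torque": the same for the moment, N m; "gripper_width": opening from 0.0 (shut) to 1.0 (fully open); "grasp_force": force on a finger pad.
Only numpy, scipy, OpenCV 4.12 (cv2) and the standard library are available. Lean on these libraries where they do the work, as an engineer would, in place of code of your own. Each camera call takes 0.05 s, during which the arm holds its last target. There are 200 camera calls.

## Task

Close the blue tea canister with its double lid: pick the two nested lids up together by the black knob and lower them gently on to the canister until the inner lid is fully home, without shifting the canister or upsetting anything else. Then let go of the knob, take the outer aluminium lid by its copper collar and lift it off alone, straight up, leaving the white inner lid seated so that its seal can be looked over. Finish still holding the outer lid level right above the canister, its lower edge a few centimetres clear above the knob; do not put it down.

Things in the scene. Friction and masses are not known exactly. Their poses are not given: they have to be found in the camera images.
- canister: Open round blue canister, 100 mm outside diameter, 80 mm high, 4 mm wall, mouth 92 mm wide, about 0.7 kg, standing loose on the worktop. Origin: centre of its underside, z up. Its place on the worktop (left or right of the middle) changes with that of the lids.
- canister_rim (a point): Centre of the canister's mouth, at the height of its rim (80 mm above its underside).
- inner_lid: White inner lid, 0.2 kg. Origin: centre of its underside, z up. A plug 18 mm deep (84 mm wide, tapered to 76 mm below) enters the canister's mouth with 3 to 4 mm play all round; the 100 mm flange above it, 4 mm thick, rests on the rim: when home this origin is 18 mm below the rim. A thin stem rises from its middle through the outer lid to the knob.
- knob (a point): Centre of the inner lid's black knob: upright cylinder, 20 mm wide, 26 mm high (13 mm up and down from here), 66 mm above the inner lid's underside, so 48 mm above the rim when home. Its lower end is 4 mm above the outer lid's collar. Lifting it carries both lids, as the outer lid rests on the inner lid's flange.
- outer_lid: Aluminium outer lid, 0.2 kg, loose (3 mm sideways) on the inner lid's flange. Origin: centre of its lower edge, z up. Skirt 17 mm high, 117 mm wide at the lower edge; flat top with a 42 mm opening for the knob. Lower edge 8 mm above the inner lid's underside when nested, 10 mm below the rim when both are home. At the start both lids stand nested on the worktop.
- collar (a point): Centre of the outer lid's copper grip collar: upright ring, 50 mm wide outside, 42 mm inside, 24 mm high (12 mm up and down from here), on the lid's flat top, 29 mm above the lid's lower edge. The knob stands in its middle, reaching 30 mm above the collar, so fingers that straddle the collar straddle the knob too.
- flask: Bystander, loose: small conical clear glass flask, 69 mm across and 105 mm high, at the right of the worktop. Origin: centre of its underside.
- bulb_jar_0: Bystander, loose: little round clear glass bottle lying down, 65x86x62 mm, at the right. Origin: centre of its underside.
- bulb_jar_1: Bystander, loose: little round glass bottle with a yellow stopper lying down, 62x82x58 mm, at the right front. Origin: centre of its underside.
- spoon_rest: Bystander, loose: small blue and white boat-shaped dish, 38x68x16 mm, at the right front. Origin: centre of its underside.
- match_box: Bystander, loose: small flat paper box, 34x54x14 mm, at the left front. Origin: centre of its underside.
- shaker_salt: Bystander, loose: steel and glass shaker, 44 mm across and 89 mm high, at the left rear, the nearer of two alike. Origin: centre of its underside.

How it is judged:
On the way, in this order (a step that is already met when the one before it is completed fails the run):
1. both lids are home on the canister together, the inner lid's plug fully in the mouth, the outer lid resting on it (z of inner_lid in the frame of canister_rim below -0.016 m and horizontal distance between inner_lid and canister_rim below 0.008 m and angle between the z axis of inner_lid and the z axis of canister, either way round below 0.04 rad and z of outer_lid in the frame of canister_rim below -0.0065 m and angle between the z axis of outer_lid and the z axis of canister, either way round below 0.06 rad), for 0.2 s.
2. the outer lid is held clear above the canister, the inner lid still home (z of inner_lid in the frame of canister_rim below -0.016 m and horizontal distance between inner_lid and canister_rim below 0.008 m and angle between the z axis of inner_lid and the z axis of canister, either way round below 0.04 rad and z of outer_lid in the frame of canister_rim between 0.062 and 0.2 m and horizontal distance between outer_lid and canister_rim below 0.04 m and angle between outer_lid's own z axis and vertical below 0.25 rad and contact force between the fingers and outer_lid above 1 N), for 0.2 s.
At the end, for the whole second after the job is handed in: Inner lid home (within 2 mm, square to 0.04 rad), untouched; fingers hold the outer lid still and level (0.25 rad), touching neither canister nor inner lid, centred within 40 mm of the mouth, lower edge 62 to 200 mm above the rim (knob top: 61); canister and bystanders within 30 mm of their starts (all of step 2 and contact force between each of outer_lid, the arm, the fingers and inner_lid below 0.2 N and contact force between outer_lid and canister below 0.2 N and linear speed of outer_lid below 0.03 m/s and angle between canister's own z axis and vertical below 0.03 rad and distance of each of canister, flask, bulb_jar_0, bulb_jar_1, spoon_rest, match_box, shaker_salt from where it was at the start of the episode below 0.03 m); the arm keeps its last pose, push and grip.
It fails at once if the lids come apart (by more than 8 mm) while the inner lid is not home in the canister (z of outer_lid in the frame of inner_lid above 0.016 m and not (z of inner_lid in the frame of canister_rim below -0.016 m and horizontal distance between inner_lid and canister_rim below 0.008 m and angle between the z axis of inner_lid and the z axis of canister, either way round below 0.04 rad)).
It fails at once if the lids are slammed on (over 60 N) or dropped in (faster than 0.3 m/s in the last 2 cm, as after a fall of 5 mm) (contact force between any of inner_lid, outer_lid and canister above 60 N or (linear speed of inner_lid above 0.3 m/s and horizontal distance between inner_lid and canister_rim below 0.015 m and z of inner_lid in the frame of canister_rim between -0.0175 and 0.002 m)).
It fails at once if the inner lid is tipped over (angle between inner_lid's own z axis and vertical above 0.5 rad).
It fails at once if the canister is shifted more than 30 mm or tipped (distance of canister from where it was at the start of the episode above 0.03 m or angle between canister's own z axis and vertical above 0.2 rad).
It fails at once if a bystander is shifted more than 30 mm or tipped over (distance of any of flask, bulb_jar_0, bulb_jar_1, spoon_rest, match_box, shaker_salt from where it was at the start of the episode above 0.03 m or angle between any of flask, bulb_jar_0, bulb_jar_1, spoon_rest, match_box, shaker_salt's own z axis and vertical above 0.5 rad).
It also fails if it takes over 51 s, if anything falls off the work surface, if the arm or the gripper's body presses on something with over 40 N, if the wrist force passes 120 N, or if a joint passes its speed limit or range.

## Working session

There is one attempt and no reset: what is moved stays moved. The work goes in short steps, Python scripts to look and compute and a tool call to move; the robot and the scene stay as the last step left them, time stands still between calls to the robot, and variables do not carry over. Pictures are saved under pics/ and viewed, at most 10 in all, crops included, and the job is handed in when it is done.

Besides the shell and the picture viewer there is one more tool, called as name(argument=value, ...), one argument or row to a line, values as JSON. servo_tool: Moves the arm, as the interface text tells. Its arguments: {"type":"object","properties":{"motion":{"type":"array","items":{"type":"number","minimum":-1,"maximum":1}}},"required":["motion"]}

```bash
mkdir -p pics; ls; cat > h.py <<'E'
import numpy as np,cv2
from plant import manip,eyes,job_done,models
def cloud(cam,d):
    p=eyes.camera_params(cam);h,w=d.shape
    f=h/2/np.tan(np.radians(p['fov_y'])/2)
    v,u=np.mgrid[:h,:w]
    P=np.stack([(u-p['cx'])/f*d,-(v-p['cy'])/f*d,-d,np.ones_like(d)],-1)
    return (P@np.array(p['pose']).T)[...,:3]
def circ(p):
    # circle fit xy
    A=np.c_[2*p[:,:2],np.ones(len(p))];s=np.linalg.lstsq(A,(p[:,:2]**2).sum(1),rcond=None)[0]
    return s[:2],np.sqrt(s[2]+s[0]**2+s[1]**2)
E
python3 - <<'E'
from h import *
s=manip.state();print({k:np.round(v,3) for k,v in s.items()})
for c in('top','side'):
    im,d=eyes.grab_frame(c);cv2.imwrite(f'pics/{c}0.png',im[...,::-1]);C=cloud(c,d);np.save(f'{c}.npy',C)
    print(c,eyes.camera_params(c))
    for n in('canister','inner_lid','knob','outer_lid','collar'):
        for r in models.regions_of(c,n)[:2]:
            P=C[r['mask']&(d>0)]
            if len(P)>5: print(n,round(r['p'],2),r['pixel'],len(P),np.round(np.percentile(P,[2,50,98],axis=0),3).tolist())
E
```

```text
pics
{'time': np.float64(0.0), 'joint_pos': array([ 1.178,  0.053,  1.614, -0.   ,  1.476, -0.119]), 'joint_vel': array([ 0.002,  0.002, -0.001, -0.   , -0.   ,  0.   ]), 'joint_efforts': array([-2.0000e-03, -3.9367e+01, -3.7018e+01, -0.0000e+00,  7.0000e-03,
        0.0000e+00]), 'tool_pos': array([0.169, 0.601, 0.207]), 'tool_rot': array([-0.   ,  0.136,  0.991, -0.001]), 'contact_force': array([ 0.993, -1.15 , -0.01 ]), 'ft_torque': array([ 0.01 , -0.012,  0.044]), 'grasp_force': np.float64(0.0), 'gripper_width': np.float64(1.004)}
top {'fov_y': 55.2857125943255, 'cx': 251.49435373869122, 'cy': 189.294604841544, 'pose': array([[ 0.01622444,  0.99366859, -0.11117332,  0.39312253],
       [-0.99955907,  0.01888428,  0.02291405, -0.0269449 ],
       [ 0.0248684 ,  0.11075253,  0.99353683,  1.03775728],
       [ 0.        ,  0.        ,  0.        ,  1.        ]])}
canister 0.96 [266.9, 199.6] 1149 [[0.428, -0.133, 0.001], [0.477, -0.09, 0.006], [0.519, -0.041, 0.081]]
inner_lid 0.63 [171.3, 195.5] 151 [[0.459, 0.147, 0.018], [0.476, 0.159, 0.024], [0.495, 0.177, 0.081]]
knob 0.43 [17
[... 429 characters left out ...]
cx': 254.0048482469022, 'cy': 195.783243411491, 'pose': array([[ 0.99991055,  0.00952421,  0.00939035,  0.54562929],
       [ 0.00326228,  0.50720975, -0.86181647, -1.22027202],
       [-0.01297099,  0.86177002,  0.50713331,  0.7768034 ],
       [ 0.        ,  0.        ,  0.        ,  1.        ]])}
canister 0.59 [235.8, 218.1] 1193 [[0.428, -0.14, 0.003], [0.474, -0.12, 0.049], [0.521, -0.04, 0.08]]
knob 0.56 [238.0, 172.4] 55 [[0.47, 0.145, 0.042], [0.48, 0.155, 0.065], [0.487, 0.163, 0.079]]
outer_lid 0.82 [239.2, 185.5] 474 [[0.43, 0.104, 0.01], [0.48, 0.136, 0.025], [0.531, 0.192, 0.048]]
collar 0.8 [240.2, 181.2] 521 [[0.428, 0.104, 0.008], [0.48, 0.137, 0.025], [0.531, 0.195, 0.048]]
```

```bash
python3 - <<'E'
from h import *
for c in('top','side'):
    C=np.load(c+'.npy');x,y,z=C[...,0],C[...,1],C[...,2]
    def box(cx,cy,r,lo,hi): return C[(np.hypot(x-cx,y-cy)<r)&(z>lo)&(z<hi)]
    for n,a in dict(knob=(.477,.158,.03,.072,.09),collar=(.477,.158,.035,.043,.055),rim=(.475,-.09,.07,.074,.09),lidtop=(.477,.158,.07,.02,.03)).items():
        P=box(*a)
        if len(P)>4: print(c,n,len(P),'mean',P.mean(0).round(4),'bbox mid',((P.min(0)+P.max(0))/2).round(4),'ext',np.ptp(P,axis=0).round(3),'circ',circ(P)) 
E
python3 -c "
import cv2,numpy as np
a=cv2.imread('pics/top0.png');b=cv2.imread('pics/side0.png')
cv2.imwrite('pics/both.png',cv2.resize(np.vstack([a,b]),(800,1200))[:, :][::2,::1] if 0 else cv2.resize(np.hstack([a,b]),(800,300)))"
```

```text
top knob 47 mean [0.4765 0.1609 0.078 ] bbox mid [0.4774 0.1603 0.0779] ext [0.019 0.017 0.011] circ (array([0.47650686, 0.1609155 ]), np.float64(0.007059520054650618))
top collar 91 mean [0.4778 0.1605 0.0481] bbox mid [0.4766 0.1615 0.0489] ext [0.049 0.049 0.012] circ (array([0.47688176, 0.16120421]), np.float64(0.02278708088771476))
top rim 180 mean [ 0.4742 -0.087   0.0789] bbox mid [ 0.4732 -0.0865  0.0796] ext [0.096 0.098 0.01 ] circ (array([ 0.47319251, -0.08711892]), np.float64(0.04766614831359376))
top lidtop 1086 mean [0.4763 0.16   0.0244] bbox mid [0.4761 0.1607 0.025 ] ext [0.111 0.111 0.01 ] circ (array([0.47695114, 0.16141403]), np.float64(0.04223410790615962))
side knob 21 mean [0.4791 0.1575 0.0771] bbox mid [0.4791 0.1589 0.0764] ext [0.017 0.03  0.008] circ (array([0.478496  , 0.15879866]), np.float64(0.009026056881328412))
side collar 52 mean [0.4782 0.1527 0.0473] bbox mid [0.4781 0.1536 0.0488] ext [0.045 0.053 0.011] circ (array([0.4785826 , 0.15765053]), np.float64(0.02076123012549959))
side rim 177 mean [ 0.4759 -0.0904  0.0778] bbox mid [ 0.4751 -0.0891  0.0784] ext [0.098 0.103 0.009] circ (array([ 0.47463281, -0.08979047]), np.float64(0.04783581485413216))
side lidtop 299 mean [0.4799 0.1451 0.0246] bbox mid [0.479  0.1538 0.0249] ext [0.112 0.117 0.01 ] circ (array([0.47903699, 0.15729094]), np.float64(0.04361193245707578))
```

View pics/both.png

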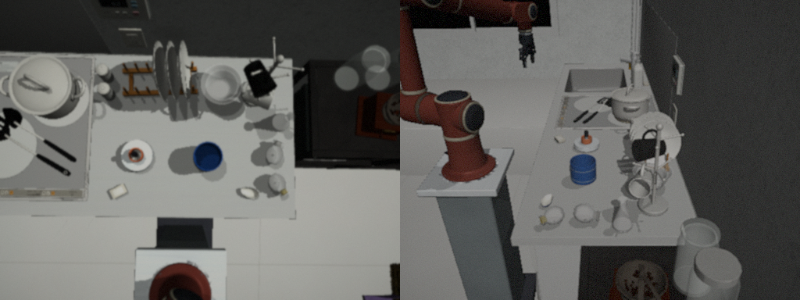

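The frame shows the lids left at about (175,199) and the canister at (266,200) in the full-size top view. Lid-to-canister offset is (-4, -248) mm in both cameras. Moving in.

servo_tool(
  motion=[1,-1,-0.82,0,-0.347,1,-1,-0.82,0,-0.347,1,-1,-0.82,0,-0.347,1,-1,-0.82,0,-0.347],
)

```text
time: 1.1
tool_pos: [0.259, 0.4734, 0.2087]
tool_rot: [0.0, 0.002, 1.0, 0.0]
contact_force: [-0.6, 0.5, -0.2]
gripper_width: 1.003
grasp_force: 0.0
```

servo_tool(
  motion=[1,-0.9,-1,0,0,1,-0.9,-1,0,0,1,-0.9,-1,0,0,1,-0.9,-1,0,0],
)

```text
time: 1.6
tool_pos: [0.3668, 0.3539, 0.2086]
tool_rot: [0.0, 0.002, 1.0, 0.0]
contact_force: [-0.2, -0.0, 0.2]
gripper_width: 1.0
grasp_force: 0.0
```

servo_tool(
  motion=[1,-0.9,-1,0,0,1,-0.9,-1,0,0,1,-0.9,-1,0,0,1,-0.9,-1,0,0],
)

```text
time: 2.1
tool_pos: [0.4744, 0.2343, 0.2084]
tool_rot: [-0.0, 0.002, 1.0, 0.0]
contact_force: [-0.4, 0.3, -0.3]
gripper_width: 1.0
grasp_force: 0.0
```

servo_tool(
  motion=[1,-0.03,-0.62,0.4,0,1,-0.03,-0.62,0.4,0,1,-0.03,-0.62,0.4,0],
)

```text
time: 2.48
tool_pos: [0.4756, 0.1606, 0.1588]
tool_rot: [-0.002, 0.001, 1.0, 0.0]
contact_force: [-0.4, 0.2, 0.1]
gripper_width: 1.0
grasp_force: 0.0
```

```bash
python3 - <<'E'
from h import *
im,d=eyes.grab_frame('side');C=cloud('side',d)
print(manip.state()['tool_pos'])
x,y,z=np.moveaxis(C,-1,0)
m=(np.hypot(x-.478,y-.158)<.1)&(z>.11)&(z<.2)
for lo,hi in((.14,.16),(.16,.18),(.18,.2)):
    P=C[m&(z>lo)&(z<hi)]
    if len(P):print(len(P),P.min(0).round(3),P.max(0).round(3))
cv2.imwrite('pics/s1.png',cv2.resize(im[60:260,150:350,::-1],(600,600)))
E
```

```text
[0.47640405 0.16128954 0.16010854]
8 [0.467 0.106 0.197] [0.487 0.197 0.2  ]
```

View pics/s1.png

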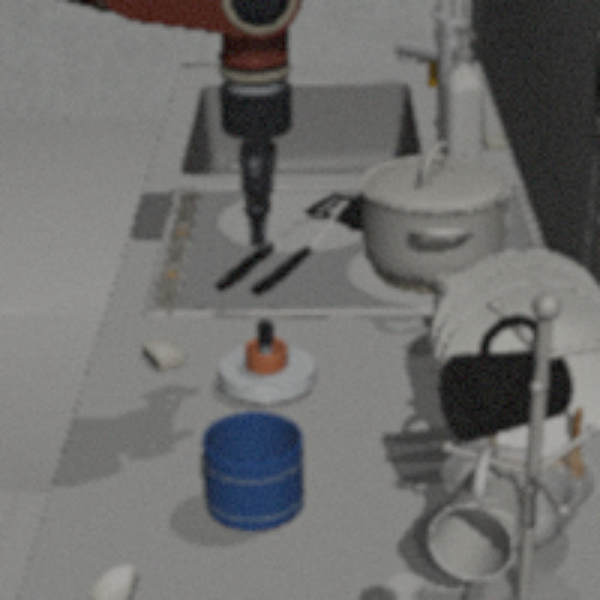

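The gripper column stands right above the knob (crop pixel 265,330), with fingers at 258,200. Lowering on to it.

servo_tool(
  motion=[1,-0.017,0,0.35,0,1,-0.017,0,0.65,0,1,-0.017,0,0.9,0,1,-0.017,0,0.9,0],
)

```text
time: 3.02
tool_pos: [0.4773, 0.1613, 0.0508]
tool_rot: [-0.002, -0.0, 1.0, -0.0]
contact_force: [-0.1, -0.4, 0.9]
gripper_width: 1.0
grasp_force: 0.0
```

servo_tool(
  motion=[-0.4,0,0,0,0,-1,0,0,0,0,-1,0,0,0,0,-1,0,0,0,0,-1,0,0,0,0],
)

```text
time: 3.65
tool_pos: [0.4801, 0.1606, 0.0537]
tool_rot: [0.001, 0.001, 1.0, 0.001]
contact_force: [-0.6, 4.4, 4.6]
gripper_width: 0.175
grasp_force: 58.5
```

servo_tool(
  motion=[-1,0,0,0,0,-1,0,0,0,0,-1,0,0,0,0],
)

```text
time: 4.03
tool_pos: [0.4802, 0.1606, 0.0537]
tool_rot: [0.001, 0.001, 1.0, 0.001]
contact_force: [-0.4, 3.2, 6.2]
gripper_width: 0.177
grasp_force: 58.7
```

servo_tool(
  motion=[-1,0,0,-0.05,0,-1,0,0,-0.2,0,-1,0,0,-0.45,0,-1,0,0,-0.75,0,-1,0,0,-1,0],
)

```text
time: 4.65
tool_pos: [0.4789, 0.1594, 0.174]
tool_rot: [0.0, 0.001, 1.0, -0.0]
contact_force: [-0.3, -0.5, -4.4]
gripper_width: 0.175
grasp_force: 58.8
```

servo_tool(
  motion=[-1,0,-0.1,0,0,-1,0,-0.3,0,0,-1,0,-0.55,0,0,-1,0,-0.8,0,0,-1,0,-1,0,0],
)

```text
time: 5.28
tool_pos: [0.4773, 0.0379, 0.1699]
tool_rot: [-0.002, 0.001, 1.0, -0.0]
contact_force: [-0.3, -0.1, -4.3]
gripper_width: 0.174
grasp_force: 58.8
```

```bash
python3 - <<'E'
from h import *
s=manip.state();print({k:np.round(s[k],4) for k in('time','tool_pos','tool_rot','contact_force','gripper_width')})
kx,ky=s['tool_pos'][:2]
for c in('top','side'):
    im,d=eyes.grab_frame(c);C=cloud(c,d);x,y,z=np.moveaxis(C,-1,0)
    r=np.hypot(x-kx,y-ky)
    for lo in np.arange(.09,.17,.01):
        P=C[(r<.075)&(z>lo)&(z<lo+.01)]
        if len(P):print(c,lo.round(3),len(P),((P.min(0)+P.max(0))/2).round(4),np.ptp(P,axis=0).round(3),circ(P)[0].round(4),circ(P)[1].round(3))
    P=C[(np.hypot(x-.475,y+.089)<.07)&(z>.074)&(z<.09)]
    print('rim',((P.min(0)+P.max(0))/2).round(4),circ(P))
    if c=='side':cv2.imwrite('pics/s2.png',cv2.resize(im[100:250,150:350,::-1],(800,600)))
E
```

```text
{'time': np.float64(5.275), 'tool_pos': array([0.4773, 0.0379, 0.1699]), 'tool_rot': array([-2.0e-03,  1.1e-03,  1.0e+00, -4.0e-04]), 'contact_force': array([-0.2759, -0.068 , -4.3488]), 'gripper_width': np.float64(0.1742)}
top 0.12 18 [0.446  0.0396 0.1264] [0.058 0.114 0.007] [0.4741 0.0404] 0.058
top 0.13 61 [0.4441 0.0402 0.135 ] [0.055 0.11  0.01 ] [0.4709 0.0417] 0.047
top 0.14 336 [0.4464 0.04   0.1448] [0.055 0.11  0.009] [0.4554 0.0501] 0.029
top 0.15 5 [0.4523 0.0327 0.1561] [0.006 0.019 0.007] [0.4753 0.0392] 0.026
top 0.16 16 [0.4542 0.0309 0.1655] [0.01  0.021 0.004] [0.462 0.034] 0.011
rim [ 0.473  -0.0865  0.0796] (array([ 0.4732081 , -0.08712955]), np.float64(0.047660140560427285))
side 0.12 75 [0.4756 0.0071 0.1257] [0.115 0.067 0.008] [0.4758 0.0351] 0.057
side 0.13 155 [0.4761 0.0285 0.1352] [0.108 0.113 0.01 ] [0.4755 0.0252] 0.047
side 0.14 315 [0.4756 0.0312 0.145 ] [0.109 0.112 0.01 ] [0.4754 0.0331] 0.042
side 0.15 65 [0.4764 0.0315 0.155 ] [0.046 0.049 0.01 ] [0.4757 0.0318] 0.022
side 0.16 69 [0.4765 0.0303 0.1644] [0.046 0.049 0.009] [0.4754 0.0313] 0.021
side 0.17 18 [0.4754 0.0273 0.1749] [0.019 0.013 0.008] [0.4763 0.0305] 0.008
rim [ 0.4751 -0.0909  0.0792] (array([ 0.47459143, -0.08992402]), np.float64(0.04783115578154558))
```

View pics/s2.png

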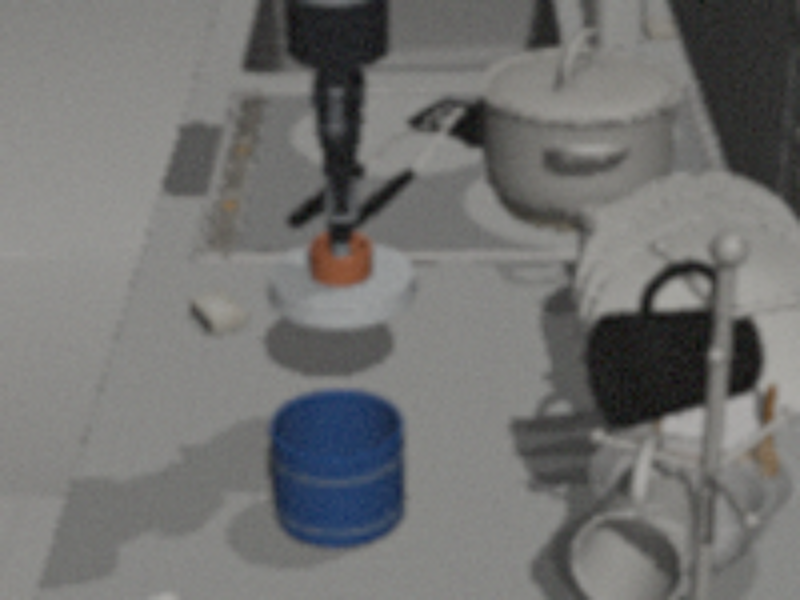

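```bash
cat > m.py <<'E'
from h import *
for c in('side','top'):
    s=manip.state();kx,ky,kz=s['tool_pos'];print(s['time'],s['tool_pos'].round(4))
    im,d=eyes.grab_frame(c);C=cloud(c,d);x,y,z=np.moveaxis(C,-1,0)
    r=np.hypot(x-kx,y-ky)
    for a,b in((-.05,-.035),(-.033,-.02),(-.018,-.008),(-.008,.0)):
        P=C[(r<.075)&(z>kz+a)&(z<kz+b)]
        if len(P):print(c,a,len(P),((P.min(0)+P.max(0))/2).round(4),np.ptp(P,axis=0).round(3),circ(P)[0].round(4),circ(P)[1].round(3))
E
python3 m.py
```

```text
5.375 [0.4775 0.0372 0.1701]
side -0.05 130 [0.4752 0.0077 0.1283] [0.116 0.062 0.013] [0.4751 0.0365] 0.057
side -0.033 384 [0.4757 0.0304 0.1435] [0.109 0.106 0.013] [0.4757 0.0326] 0.043
side -0.018 73 [0.4766 0.0331 0.1572] [0.046 0.054 0.009] [0.4754 0.0331] 0.022
side -0.008 54 [0.4761 0.0325 0.166 ] [0.048 0.049 0.008] [0.4751 0.0335] 0.021
5.425 [0.4776 0.0384 0.1703]
top -0.05 33 [0.4419 0.0383 0.1293] [0.05  0.111 0.012] [0.474  0.0386] 0.057
top -0.033 371 [0.4464 0.0377 0.1436] [0.055 0.11  0.012] [0.4659 0.0411] 0.038
top -0.018 4 [0.4519 0.0314 0.1575] [0.005 0.017 0.009] [0.4717 0.0365] 0.022
top -0.008 18 [0.4552 0.0333 0.1651] [0.008 0.026 0.003] [0.4682 0.0363] 0.017
```

servo_tool(
  motion=[-1,0.008,-0.1,0,0,-1,0.008,-0.3,0,0,-1,0.008,-0.6,0,0,-1,0.008,-0.85,0,0,-1,0.008,-1,0,0],
)

```text
time: 6.1
tool_pos: [0.4776, -0.0813, 0.1722]
tool_rot: [-0.0, 0.001, 1.0, -0.0]
contact_force: [-0.8, 0.6, -4.2]
gripper_width: 0.175
grasp_force: 59.1
```

servo_tool(
  motion=[-1,0,-0.044,0.2,0,-1,0,-0.044,0.25,0,-1,0,-0.044,0.25,0,-1,0,-0.044,0.25,0,-1,0,-0.044,0.25,0],
)

```text
time: 6.72
tool_pos: [0.4785, -0.0853, 0.1434]
tool_rot: [0.001, 0.0, 1.0, -0.0]
contact_force: [0.1, -0.4, -4.4]
gripper_width: 0.176
grasp_force: 59.1
```

servo_tool(
  motion=[-1,0,0,0,0,-1,0,0,0,0,-1,0,0,0,0,-1,0,0,0,0],
)

```text
time: 7.22
tool_pos: [0.4779, -0.0854, 0.1424]
tool_rot: [-0.0, 0.001, 1.0, 0.0]
contact_force: [0.7, -0.1, -4.7]
gripper_width: 0.174
grasp_force: 59.1
```

```bash
python3 m.py; python3 - <<'E'
from h import *
im,d=eyes.grab_frame('side')
cv2.imwrite('pics/s3.png',cv2.resize(im[130:250,180:300,::-1],(600,600),interpolation=2))
C=cloud('side',d)
# horizontal extents, canister vs skirt
x,y,z=np.moveaxis(C,-1,0)
for lo,hi in((.02,.035),(.035,.05),(.05,.065),(.13,.14),(.098,.11),(.11,.12),(.12,.13)):
    P=C[(np.hypot(x-.476,y+.088)<.075)&(z>lo)&(z<hi)]
    if len(P)>5:print(lo,len(P),P[:,0].min().round(4),P[:,0].max().round(4),circ(P))
E
```

```text
7.225 [ 0.4779 -0.0854  0.1424]
side -0.05 143 [ 0.4767 -0.1163  0.1008] [0.113 0.063 0.013] [ 0.4751 -0.0873] 0.057
side -0.033 479 [ 0.4753 -0.0906  0.1159] [0.11  0.112 0.013] [ 0.4757 -0.0899] 0.043
side -0.018 82 [ 0.4761 -0.0903  0.1293] [0.046 0.05  0.01 ] [ 0.4757 -0.0903] 0.022
side -0.008 62 [ 0.4761 -0.0895  0.1377] [0.047 0.049 0.007] [ 0.4759 -0.0901] 0.021
7.275 [ 0.4779 -0.0854  0.1424]
top -0.05 41 [ 0.4693 -0.0868  0.1008] [0.104 0.109 0.013] [ 0.4743 -0.0867] 0.057
top -0.033 523 [ 0.4673 -0.0846  0.1151] [0.096 0.104 0.011] [ 0.4612 -0.0848] 0.035
top -0.018 3 [ 0.4596 -0.0696  0.1307] [0.012 0.01  0.003] [ 0.4726 -0.0852] 0.022
top -0.008 18 [ 0.4567 -0.0791  0.1375] [0.012 0.025 0.005] [ 0.4677 -0.0844] 0.017
0.02 171 0.4278 0.5234 (array([ 0.47485784, -0.09008089]), np.float64(0.04823260863526104))
0.035 173 0.4247 0.5235 (array([ 0.47449149, -0.09057879]), np.float64(0.0477393671709272))
0.05 149 0.4261 0.5237 (array([ 0.47438745, -0.09002596]), np.float64(0.0481117713931272))
0.13 94 0.4527 0.4992 (array([ 0.47489891, -0.09055187]), np.float64(0.020837615945688115))
0.098 152 0.4199 0.5332 (array([ 0.47571588, -0.08938219]), np.float64(0.05479533455481767))
0.11 457 0.4203 0.5305 (array([ 0.47558748, -0.09004997]), np.float64(0.04284712477587134))
0.12 77 0.4527 0.499 (array([ 0.47543541, -0.09055052]), np.float64(0.022452463953748267))
```

View pics/s3.png

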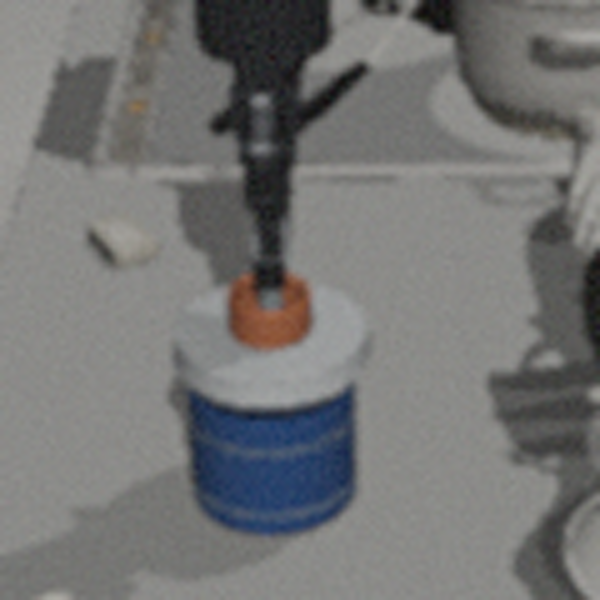

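The picture shows the lids right above the canister (collar at 270,310, canister at 272,455), in line to about 1–2 mm. I'll correct that and lower.

servo_tool(
  motion=[-1,0.008,-0.012,0.02,0,-1,0.008,-0.012,0.05,0,-1,0.008,-0.012,0.08,0,-1,0.008,-0.012,0.11,0,-1,0.008,-0.012,0.13,0],
)

```text
time: 8.0
tool_pos: [0.4768, -0.0868, 0.1264]
tool_rot: [-0.0, 0.001, 1.0, 0.0]
contact_force: [-0.8, -0.9, -4.2]
gripper_width: 0.175
grasp_force: 59.1
```

servo_tool(
  motion=[-1,0,0,0.015,0,-1,0,0,0.03,0,-1,0,0,0.04,0,-1,0,0,0.05,0,-1,0,0,0.05,0],
)

```text
time: 8.62
tool_pos: [0.4769, -0.0868, 0.1207]
tool_rot: [-0.0, 0.001, 1.0, 0.0]
contact_force: [0.4, -0.1, -4.1]
gripper_width: 0.174
grasp_force: 59.1
```

servo_tool(
  motion=[-1,0,0,0.01,0,-1,0,0,0.02,0,-1,0,0,0.03,0,-1,0,0,0.03,0],
)

```text
time: 9.12
tool_pos: [0.4768, -0.0868, 0.117]
tool_rot: [-0.0, 0.001, 1.0, 0.0]
contact_force: [-0.3, 0.4, -4.7]
gripper_width: 0.176
grasp_force: 59.1
```

servo_tool(
  motion=[-1,0,0,0.005,0,-1,0,0,0.01,0,-1,0,0,0.01,0],
)

```text
time: 9.5
tool_pos: [0.4772, -0.0868, 0.1164]
tool_rot: [0.0, 0.001, 1.0, -0.0]
contact_force: [-0.2, -0.3, -1.8]
gripper_width: 0.176
grasp_force: 59.4
```

Contact is starting.

servo_tool(
  motion=[-1,0,0,0.006,0,-1,0,0,0.012,0,-1,0,0,0.012,0],
)

```text
time: 9.88
tool_pos: [0.4775, -0.0866, 0.1156]
tool_rot: [0.001, 0.001, 1.0, 0.0]
contact_force: [-0.7, 4.3, 3.3]
gripper_width: 0.173
grasp_force: 60.8
```

servo_tool(
  motion=[-1,0,0,0,0,-0.6,0,0,0,0,-0.2,0,0,0,0,0.4,0,0,0,0,1,0,0,0,0],
)

```text
time: 10.5
tool_pos: [0.4767, -0.0872, 0.1141]
tool_rot: [-0.0, 0.001, 1.0, -0.0]
contact_force: [-1.2, 0.1, -0.4]
gripper_width: 0.812
grasp_force: 0.0
```

servo_tool(
  motion=[1,0,0,0,0,1,0,0,0,0,1,0,0,0,0],
)

```text
time: 10.88
tool_pos: [0.4769, -0.0869, 0.1146]
tool_rot: [0.0, 0.001, 1.0, -0.0]
contact_force: [0.2, 0.2, -0.3]
gripper_width: 1.001
grasp_force: 0.0
```

```bash
python3 - <<'E'
from h import *
print({k:np.round(v,3) for k,v in manip.state().items() if k in('tool_pos','contact_force','gripper_width')})
for c in ('side','top'):
    im,d=eyes.grab_frame(c);C=cloud(c,d);x,y,z=np.moveaxis(C,-1,0);r=np.hypot(x-.476,y+.088)
    for lo,hi,q in((.02,.06,.07),(.08,.092,.055),(.104,.114,.03)):
        P=C[(r<q)&(z>lo)&(z<hi)]
        if len(P)>5:
            A=np.c_[P[:,:2]-[.476,-.088],np.ones(len(P))]
            print(c,lo,len(P),np.ptp(P,axis=0).round(3),circ(P),'med z',np.median(P[:,2]).round(4),'plane',np.linalg.lstsq(A,P[:,2],rcond=None)[0].round(4))
    if c=='side':cv2.imwrite('pics/s4.png',cv2.resize(im[130:250,180:300,::-1],(600,600),interpolation=2))
E
```

```text
{'tool_pos': array([ 0.477, -0.087,  0.115]), 'contact_force': array([ 0.205,  0.219, -0.304]), 'gripper_width': np.float64(1.001)}
side 0.02 366 [0.099 0.051 0.04 ] (array([ 0.47443076, -0.08922847]), np.float64(0.048677033691533415)) med z 0.04 plane [ 0.0029 -0.0626  0.0375]
side 0.08 380 [0.109 0.1   0.011] (array([ 0.47573873, -0.08840685]), np.float64(0.04230074277224474)) med z 0.0871 plane [-0.005  -0.0011  0.0871]
side 0.104 84 [0.047 0.048 0.009] (array([ 0.4743937 , -0.09164485]), np.float64(0.02106346244449847)) med z 0.1093 plane [0.0095 0.0112 0.1088]
top 0.08 413 [0.094 0.099 0.01 ] (array([ 0.46351115, -0.08616649]), np.float64(0.03520864664373265)) med z 0.0867 plane [-0.009   0.0015  0.0864]
top 0.104 15 [0.012 0.023 0.007] (array([ 0.47002668, -0.08641383]), np.float64(0.01943922423290833)) med z 0.109 plane [ 0.0444 -0.0032  0.1103]
```

View pics/s4.png

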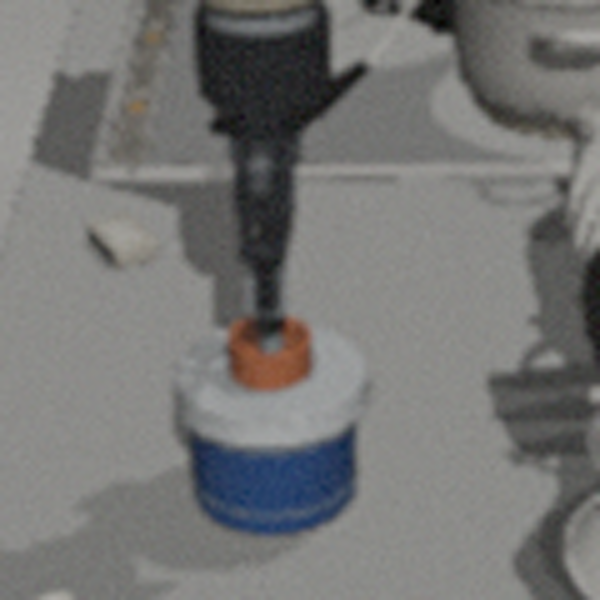

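Lid top is level at 0.087 m, so both lids are home (lid at 270,385 squarely on the canister). Now the collar.

servo_tool(
  motion=[1,0,0,0.08,0,1,0,0,0.16,0,1,0,0,0.245,0,1,0,0,0.245,0,1,0,0,0.245,0],
)

```text
time: 11.6
tool_pos: [0.477, -0.0869, 0.0852]
tool_rot: [-0.0, 0.001, 1.0, 0.0]
contact_force: [0.1, -0.3, 0.4]
gripper_width: 1.002
grasp_force: 0.0
```

servo_tool(
  motion=[0.5,0,0,0,0,0.3,0,0,0,0,0.1,0,0,0,0,0,0,0,0,0,-0.1,0,0,0,0],
)

```text
time: 12.22
tool_pos: [0.478, -0.0871, 0.0868]
tool_rot: [0.001, 0.001, 1.0, -0.0]
contact_force: [-1.2, 1.1, 6.3]
gripper_width: 0.449
grasp_force: 3.1
```

servo_tool(
  motion=[-0.4,0,0,0,0,-1,0,0,0,0,-1,0,0,0,0,-1,0,0,0,0],
)

```text
time: 12.72
tool_pos: [0.4788, -0.086, 0.0875]
tool_rot: [0.002, 0.001, 1.0, 0.001]
contact_force: [-0.6, 4.8, 8.7]
gripper_width: 0.213
grasp_force: 59.5
```

```bash
python3 - <<'E'
from h import *
im,d=eyes.grab_frame('side');im2,d2=eyes.grab_frame('top')
cv2.imwrite('pics/s5.png',np.hstack([cv2.resize(im[150:230,200:280,::-1],(400,400),interpolation=2),cv2.resize(im2[150:250,215:315,::-1],(400,400),interpolation=2)]))
C=cloud('side',d);x,y,z=np.moveaxis(C,-1,0);r=np.hypot(x-.476,y+.088)
for a in np.arange(.08,.17,.01):
    P=C[(r<.055)&(z>a)&(z<a+.01)]
    if len(P):print(a.round(2),len(P),P.min(0).round(3),P.max(0).round(3))
E
```

```text
0.08 366 [ 0.421 -0.142  0.081] [ 0.53 -0.04  0.09]
0.09 66 [ 0.429 -0.117  0.09 ] [ 0.524 -0.068  0.1  ]
0.1 77 [ 0.452 -0.117  0.1  ] [ 0.499 -0.071  0.11 ]
0.11 41 [ 0.452 -0.114  0.11 ] [ 0.499 -0.073  0.12 ]
0.12 28 [ 0.467 -0.115  0.121] [ 0.49  -0.077  0.13 ]
0.13 23 [ 0.468 -0.114  0.13 ] [ 0.49  -0.083  0.14 ]
0.14 19 [ 0.468 -0.115  0.14 ] [ 0.49  -0.07   0.148]
0.15 3 [ 0.484 -0.126  0.152] [ 0.492 -0.073  0.159]
0.16 28 [ 0.467 -0.134  0.16 ] [ 0.492 -0.076  0.17 ]
```

View pics/s5.png

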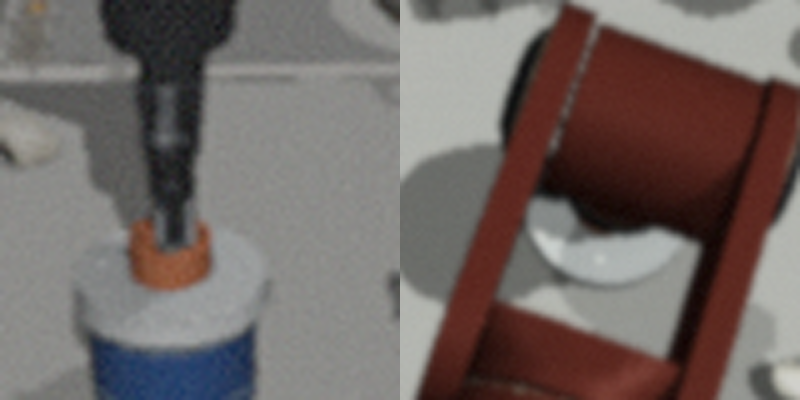

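servo_tool(
  motion=[-0.3,0,0,0,0,0.2,0,0,0,0,0.6,0,0,0,0,1,0,0,0,0,1,0,0,0,0],
)

```text
time: 13.45
tool_pos: [0.4766, -0.0867, 0.0847]
tool_rot: [-0.0, 0.001, 1.0, 0.0]
contact_force: [-0.1, -0.7, -0.2]
gripper_width: 0.999
grasp_force: 0.0
```

servo_tool(
  motion=[1,0,0,0,0,1,0,0,0,0,1,0,0,0,0],
)

```text
time: 13.82
tool_pos: [0.477, -0.0869, 0.0852]
tool_rot: [0.0, 0.001, 1.0, -0.0]
contact_force: [-0.4, -0.7, -0.2]
gripper_width: 1.001
grasp_force: 0.0
```

```bash
python3 - <<'E'
from h import *
print(manip.state()['tool_pos'],manip.grasp_offset)
im,d=eyes.grab_frame('side');C=cloud('side',d);x,y,z=np.moveaxis(C,-1,0)
im2,d2=eyes.grab_frame('top')
cv2.imwrite('pics/s6.png',cv2.resize(im[140:240,190:290,::-1],(600,600),interpolation=2))
g=im.astype(int).sum(-1)
for a in np.arange(.08,.2,.01):
    P=C[(abs(x-.478)<.02)&(y>-.2)&(y<-.0)&(z>a)&(z<a+.01)&(g<200)]
    if len(P):print(a.round(2),len(P),P.min(0).round(3),P.max(0).round(3),np.sort(P[:,1])[::max(1,len(P)//6)].round(3))
E
```

```text
[ 0.47696161 -0.08688369  0.08521462] 0.0187
0.1 2 [ 0.467 -0.115  0.102] [ 0.473 -0.113  0.107] [-0.115 -0.113]
0.12 13 [ 0.468 -0.143  0.121] [ 0.481 -0.044  0.13 ] [-0.143 -0.14  -0.135 -0.048 -0.045 -0.044 -0.044]
0.13 13 [ 0.47  -0.147  0.131] [ 0.481 -0.138  0.139] [-0.147 -0.146 -0.144 -0.142 -0.141 -0.14  -0.138]
0.14 17 [ 0.467 -0.149  0.14 ] [ 0.482 -0.132  0.15 ] [-0.149 -0.146 -0.145 -0.145 -0.144 -0.143 -0.143 -0.139 -0.132]
0.15 12 [ 0.467 -0.145  0.151] [ 0.482 -0.14   0.157] [-0.145 -0.145 -0.145 -0.143 -0.143 -0.141]
0.16 3 [ 0.467 -0.162  0.169] [ 0.486 -0.161  0.169] [-0.162 -0.161 -0.161]
0.17 40 [ 0.464 -0.168  0.17 ] [ 0.486 -0.137  0.179] [-0.168 -0.164 -0.163 -0.161 -0.16  -0.155 -0.141]
0.18 17 [ 0.463 -0.163  0.18 ] [ 0.49  -0.125  0.19 ] [-0.163 -0.162 -0.159 -0.159 -0.158 -0.158 -0.13  -0.126 -0.125]
0.19 30 [ 0.463 -0.164  0.191] [ 0.491 -0.119  0.2  ] [-0.164 -0.161 -0.16  -0.159 -0.158 -0.156]
```

View pics/s6.png

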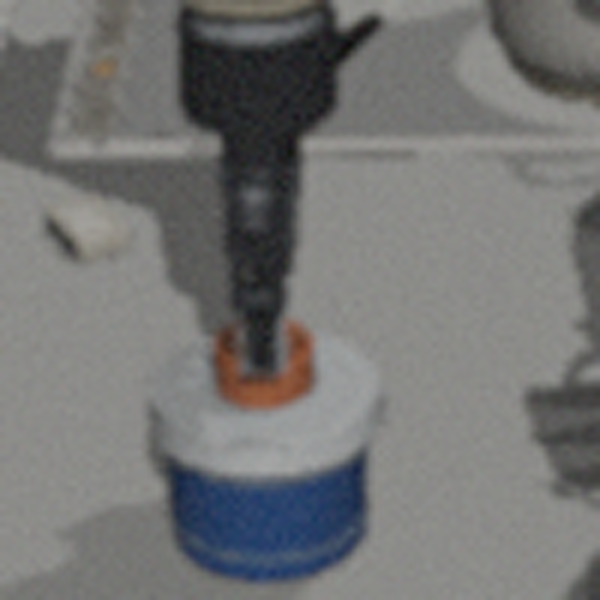

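```bash
python3 - <<'E'
from h import *
im,d=eyes.grab_frame('side');C=cloud('side',d)
for r in range(188,210):print(r,im[r,234],C[r,232:237:2].round(3).tolist())
E
```

```text
188 [53 53 56] [[0.475, -0.16, 0.178], [0.48, -0.161, 0.179], [0.486, -0.162, 0.179]]
189 [61 66 67] [[0.475, -0.161, 0.176], [0.546, -1.22, 0.777], [0.486, -0.165, 0.178]]
190 [47 51 53] [[0.475, -0.163, 0.173], [0.48, -0.16, 0.172], [0.486, -0.164, 0.174]]
191 [36 39 42] [[0.475, -0.162, 0.169], [0.48, -0.163, 0.17], [0.486, -0.161, 0.169]]
192 [29 25 29] [[0.473, -0.142, 0.155], [0.479, -0.143, 0.156], [0.484, -0.141, 0.154]]
193 [26 23 30] [[0.473, -0.144, 0.153], [0.479, -0.139, 0.15], [0.484, -0.144, 0.153]]
194 [32 33 39] [[0.473, -0.146, 0.151], [0.478, -0.14, 0.148], [0.484, -0.142, 0.149]]
195 [37 40 39] [[0.473, -0.148, 0.149], [0.479, -0.147, 0.148], [0.484, -0.147, 0.148]]
196 [36 33 37] [[0.473, -0.145, 0.144], [0.478, -0.142, 0.142], [0.484, -0.146, 0.145]]
197 [35 35 35] [[0.473, -0.142, 0.139], [0.478, -0.139, 0.137], [0.484, -0.143, 0.139]]
198 [40 43 43] [[0.473, -0.143, 0.136], [0.478, -0.141, 0.135], [0.484, -0.145, 0.137]]
199 [32 30 36] [[0.473, -0.143, 0.133], [0.478, -0.143, 0.133], [0.484, -0.145, 0.134]]
200 [34 37 35] [[0.473, -0.145, 0.131], [0.478, -0.142, 0.129], [0.484, -0.144, 0.131]]
201 [61 58 61] [[0.472, -0.137, 0.123], [0.478, -0.139, 0.124], [0.483, -0.136, 0.122]]
202 [82 63 57] [[0.47, -0.112, 0.105], [0.476, -0.117, 0.107], [0.482, -0.112, 0.105]]
203 [95 61 49] [[0.47, -0.113, 0.102], [0.476, -0.114, 0.103], [0.481, -0.112, 0.101]]
204 [134  85  60] [[0.47, -0.113, 0.098], [0.476, -0.112, 0.098], [0.481, -0.114, 0.099]]
205 [143  88  59] [[0.47, -0.115, 0.096], [0.475, -0.112, 0.095], [0.481, -0.113, 0.095]]
206 [146  88  60] [[0.47, -0.114, 0.093], [0.476, -0.117, 0.094], [0.481, -0.112, 0.091]]
207 [147  98  79] [[0.469, -0.112, 0.088], [0.475, -0.116, 0.09], [0.481, -0.113, 0.088]]
208 [143 128 124] [[0.47, -0.117, 0.087], [0.475, -0.117, 0.087], [0.481, -0.116, 0.087]]
209 [148 152 154] [[0.47, -0.122, 0.087], [0.476, -0.123, 0.088], [0.481, -0.123, 0.088]]
```

The fingertips, open, stand at about z 0.112–0.122 (pixel 234,201), so they closed above the collar on the knob. I need to go about 14 mm lower.

servo_tool(
  motion=[1,0,0,0.03,0,1,0,0,0.06,0,1,0,0,0.09,0,1,0,0,0.115,0,1,0,0,0.115,0],
)

```text
time: 14.6
tool_pos: [0.4766, -0.0868, 0.0709]
tool_rot: [-0.0, 0.001, 1.0, 0.0]
contact_force: [0.5, -0.9, 0.1]
gripper_width: 0.997
grasp_force: 0.0
```

servo_tool(
  motion=[0.6,0,0,0,0,0.4,0,0,0,0,0.3,0,0,0,0,0.2,0,0,0,0,0.1,0,0,0,0],
)

```text
time: 15.22
tool_pos: [0.4773, -0.0871, 0.072]
tool_rot: [0.0, 0.001, 1.0, -0.0]
contact_force: [-0.2, -0.7, 2.8]
gripper_width: 0.562
grasp_force: 41.3
```

```bash
python3 - <<'E'
from h import *
im,d=eyes.grab_frame('side');C=cloud('side',d)
s=manip.state();print(s['tool_pos'],s['contact_force'],s['gripper_width'],s['grasp_force'])
for r in range(192,212):print(r,im[r,234],C[r,232:237:2].round(3).tolist())
E
```

```text
[ 0.47725634 -0.08716468  0.07196559] [-1.01552239 -0.31117382  3.79815107] 0.5591330524939524 41.30207723937929
192 [43 44 47] [[0.473, -0.137, 0.152], [0.479, -0.139, 0.153], [0.484, -0.143, 0.156]]
193 [60 61 62] [[0.473, -0.145, 0.154], [0.479, -0.14, 0.151], [0.484, -0.143, 0.153]]
194 [55 51 55] [[0.473, -0.145, 0.15], [0.479, -0.146, 0.151], [0.484, -0.145, 0.151]]
195 [40 36 41] [[0.473, -0.142, 0.145], [0.478, -0.14, 0.144], [0.484, -0.144, 0.147]]
196 [30 36 36] [[0.471, -0.119, 0.129], [0.477, -0.125, 0.132], [0.483, -0.127, 0.133]]
197 [35 36 40] [[0.472, -0.126, 0.129], [0.477, -0.125, 0.129], [0.483, -0.131, 0.132]]
198 [29 32 35] [[0.471, -0.126, 0.126], [0.477, -0.124, 0.125], [0.483, -0.125, 0.126]]
199 [40 47 51] [[0.471, -0.125, 0.123], [0.477, -0.125, 0.123], [0.483, -0.126, 0.123]]
200 [45 41 44] [[0.471, -0.124, 0.118], [0.477, -0.125, 0.119], [0.483, -0.128, 0.121]]
201 [40 42 40] [[0.471, -0.127, 0.117], [0.477, -0.126, 0.116], [0.482, -0.126, 0.116]]
202 [37 42 43] [[0.471, -0.13, 0.116], [0.476, -0.123, 0.111], [0.482, -0.125, 0.113]]
203 [39 43 43] [[0.471, -0.128, 0.111], [0.476, -0.125, 0.109], [0.482, -0.126, 0.109]]
204 [41 42 40] [[0.47, -0.118, 0.102], [0.476, -0.125, 0.106], [0.482, -0.127, 0.107]]
205 [60 57 60] [[0.47, -0.122, 0.1], [0.476, -0.118, 0.098], [0.481, -0.117, 0.097]]
206 [91 66 54] [[0.47, -0.114, 0.092], [0.475, -0.114, 0.092], [0.481, -0.113, 0.091]]
207 [130  93  77] [[0.469, -0.111, 0.087], [0.475, -0.114, 0.089], [0.481, -0.115, 0.09]]
208 [137 122 122] [[0.47, -0.12, 0.089], [0.476, -0.119, 0.089], [0.481, -0.12, 0.089]]
209 [133 135 133] [[0.47, -0.125, 0.089], [0.476, -0.126, 0.09], [0.481, -0.121, 0.086]]
210 [141 146 147] [[0.47, -0.127, 0.087], [0.476, -0.13, 0.089], [0.482, -0.127, 0.087]]
211 [148 151 149] [[0.47, -0.134, 0.088], [0.476, -0.131, 0.086], [0.482, -0.135, 0.088]]
```

Gripped at opening 0.56 with the tips 14 mm down the collar. Full grip, then straight up.

servo_tool(
  motion=[-0.3,0,0,0,0,-1,0,0,0,0,-1,0,0,0,0,-1,0,0,0,0],
)

```text
time: 15.78
tool_pos: [0.4774, -0.0872, 0.0721]
tool_rot: [0.0, 0.001, 1.0, -0.0]
contact_force: [-1.5, -0.7, 5.1]
gripper_width: 0.553
grasp_force: 61.9
```

servo_tool(
  motion=[-1,0,0,-0.015,0,-1,0,0,-0.03,0,-1,0,0,-0.05,0,-1,0,0,-0.08,0,-1,0,0,-0.1,0],
)

```text
time: 16.4
tool_pos: [0.477, -0.0869, 0.0837]
tool_rot: [0.0, 0.001, 1.0, -0.0]
contact_force: [-1.0, -0.7, -1.5]
gripper_width: 0.554
grasp_force: 61.8
```

Carrying about 2 N, so only the outer lid is coming up.

servo_tool(
  motion=[-1,0,0,-0.07,0,-1,0,0,-0.16,0,-1,0,0,-0.26,0,-1,0,0,-0.34,0,-1,0,0,-0.4,0],
)

```text
time: 17.02
tool_pos: [0.4772, -0.087, 0.1324]
tool_rot: [0.0, 0.001, 1.0, -0.0]
contact_force: [0.8, 0.6, -1.6]
gripper_width: 0.55
grasp_force: 61.9
```

servo_tool(
  motion=[-1,0,0,-0.08,0,-1,0,0,-0.18,0,-1,0,0,-0.28,0,-1,0,0,-0.36,0,-1,0,0,-0.4,0],
)

```text
time: 17.65
tool_pos: [0.4772, -0.087, 0.1804]
tool_rot: [0.001, 0.001, 1.0, -0.0]
contact_force: [-1.2, -0.1, -1.8]
gripper_width: 0.552
grasp_force: 61.9
```

servo_tool(
  motion=[-1,0,0,0,0,-1,0,0,0,0,-1,0,0,0,0,-1,0,0,0,0,-1,0,0,0,0],
)

```text
time: 18.27
tool_pos: [0.4768, -0.0868, 0.1792]
tool_rot: [-0.0, 0.001, 1.0, 0.0]
contact_force: [-0.1, 0.6, -1.3]
gripper_width: 0.552
grasp_force: 61.9
```

```bash
python3 - <<'E'
from h import *
im,d=eyes.grab_frame('side');C=cloud('side',d);x,y,z=np.moveaxis(C,-1,0);r=np.hypot(x-.476,y+.088)
cv2.imwrite('pics/s7.png',cv2.resize(im[110:250,170:310,::-1],(600,600),interpolation=2))
for lo,hi in((.02,.06),(.076,.09),(.15,.165),(.165,.175),(.175,.19)):
    P=C[(r<.07)&(z>lo)&(z<hi)]
    if len(P)>5:
        A=np.c_[P[:,:2]-[.476,-.088],np.ones(len(P))]
        print(lo,len(P),P.min(0).round(3),P.max(0).round(3),circ(P),np.median(P[:,2]).round(4),np.linalg.lstsq(A,P[:,2],rcond=None)[0].round(3))
E
```

```text
0.02 376 [ 0.425 -0.143  0.02 ] [ 0.524 -0.093  0.06 ] (array([ 0.4745379 , -0.08930093]), np.float64(0.048786859731256675)) 0.0402 [0.006 0.026 0.041]
0.076 504 [ 0.426 -0.141  0.076] [ 0.524 -0.042  0.09 ] (array([ 0.47559245, -0.09286206]), np.float64(0.03703342176530128)) 0.0837 [0.002 0.026 0.084]
0.175 186 [ 0.419 -0.149  0.176] [ 0.531 -0.091  0.19 ] (array([ 0.47476068, -0.08929448]), np.float64(0.0562887090406765)) 0.1833 [0.006 0.008 0.184]
```

View pics/s7.png

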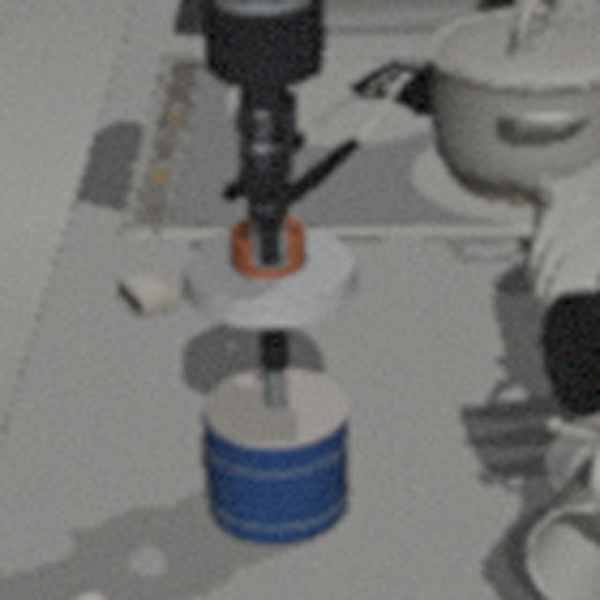

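The outer lid is held level at (270,285), well above the knob at (272,350). The white inner lid is seated square on the canister, with its flange top at 0.084 m. Handing in.

```bash
python3 -c "
from plant import job_done
print(job_done())"
```

```text
the job is handed in; nothing more can be done
None
```

The canister is closed with the inner lid seated, and the outer lid is held level about 9–10 cm above the rim (some 3–4 cm clear of the knob); the first try at the collar closed on the knob instead, and the job is handed in, verdict not shown.

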